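Clamp a painted tile with the handwheel and sweep it clean

TASK

First wind the clamp's handwheel by its crank handle until the jaw holds the painted tile snugly against the brass fence, without squeezing so hard that the clay cracks. Then, with the tile still clamped, sweep all four loose clay chips off it into the catch tray with the scraper block, not with the fingers, and stand the block upright back on its cork mat. Leave the frog and the turtle where they stand.

Things in the scene. Friction and masses are not known exactly. Their poses are not given: they have to be found in the camera images.
- clamp: Tile clamp fixed to the table: dark wooden base with a steel bed. Origin on the table under the clamp; x points roughly back to the robot, from the fence past the jaw to the handwheel, z up. The bed (86 wide in y, x -95 to +77) has its top at z 30. The handwheel is at the +x end, its column at x 90 to 140, up to z 70
- ledge (a point): Middle of the underside of a blue wooden ledge over the clamp (clamp frame 166, 0, 210), 22 (x) by 330 (y), with small painted tops up to z 252, on two posts of 14 diameter at clamp x 166, y -150 and +150. It blocks a gripper that comes at the wheel straight from above: lean the tool along the wheel's axis
- wheel_centre (a point): Centre of the red handwheel (in clamp frame 115, 0, 90). The wheel is 112 in diameter, rim and spokes 12 thick. Its axis leans 35 degrees from vertical over the bed, away from the robot: outward direction (-0.574, 0, 0.819) in the clamp frame
- handle_grip (a point): Grip point of the wheel's wooden crank handle, on the handle's axis, 42 from the wheel axis and 32 out from the wheel's middle plane. The handle is a cylinder of 21 diameter, parallel to the wheel axis, from 6 to 52 out from that plane; it spins freely on its own pin, so it can be carried round without turning the hand
- wheel (a joint): Angle of the handwheel, rad. It grows clockwise as seen by someone facing the wheel from its handle side; at 0 the handle is at the uphill (clamp +x, robot) side, at pi/2 on the clamp's -y side. One turn clockwise drives the jaw 25 mm towards the fence; the gears hold the wheel where it is left (about 4 N at the handle to turn it)
- jaw: Sliding jaw carriage on the bed, a dark steel bar 80 long in y, 10 high, driven along clamp x by the wheel. Origin 12 in front of the bar (towards the fence), at bed level, where the face stands when nothing presses on it
- jaw_face: Red face plate of the jaw, 6 (x) by 80 (y) by 10 high, carried in front of the carriage on springs: it yields up to 6 mm, 5 N per mm, then is solid. Origin at the middle of the face that meets the tile, at bed level
- fence: Brass stop bar fixed at the end of the bed away from the wheel, 22 (x) by 86 (y) by 10 high, origin under its centre at bed level; its face towards the jaw is at +11 in its x (clamp x -65)
- tile: Cream painted clay tile 90 x 90 x 12 thick lying loose on the bed between jaw and fence, origin under its centre; z up. It stands 2 higher than jaw and fence
- tray: Aluminium catch tray fixed beside the bed, on one side of it or the other; 150 (x) by 120 (y) by 26 high, walls 4, origin under its centre, axes along the clamp's; open top
- mat: Cork mat fixed on the other side of the bed, 140 (x) by 100 (y) by 4 thick, origin under its centre; the scraper's place
- scraper: Scraper block: wooden foot 104 (x) by 26 (y) by 30 high with a yellow grip on top, 60 (x) by 22 (y), from z 28 to 80. Origin at the centre of its underside, z up; the long lower edges along x sweep. 0.14 kg
- frog: Cream clay frog whistle, about 60 x 70 x 48 high, standing near the clamp; origin under its centre. A bystander
- turtle: Brown clay turtle, about 85 x 66 x 34 high, standing near the clamp; origin under its centre. A bystander
- tile_stand: Fixed slotted wooden stand with four upright painted tiles, 150 (x) by 110 (y) by 105 high, origin under its centre. A bystander
- tin_box: Fixed tin box with a hook catch, 110 (x) by 144 (y) by 78 high, origin under its centre. A bystander
- chip0: Reddish loose clay chip, about 16 x 16 x 9 high, lying on the tile at the start; origin in its underside
- chip1: Reddish loose clay chip, about 16 x 16 x 9 high, lying on the tile at the start; origin in its underside
- chip2: Reddish loose clay chip, about 16 x 16 x 9 high, lying on the tile at the start; origin in its underside
- chip3: Reddish loose clay chip, about 16 x 16 x 9 high, lying on the tile at the start; origin in its underside
Mind the look-alikes: they are no part of the job. What is shaped like the scraper but purple is not meant.

How it is judged:
On the way, in this order (a step that is already met when the one before it is completed fails the run):
1. the jaw holds the tile against the fence (contact force between each of jaw_face, fence and tile above 3 N), for 0.2 s.
2. all four chips lie in the catch tray, the tile still clamped (all of step 1 and x of chip0 in the frame of tray between -0.073 and 0.073 m and y of chip0 in the frame of tray between -0.058 and 0.058 m and z of each of chip0, chip1, chip2, chip3 in the frame of tray below 0.03 m and x of chip1 in the frame of tray between -0.073 and 0.073 m and y of chip1 in the frame of tray between -0.058 and 0.058 m and x of chip2 in the frame of tray between -0.073 and 0.073 m and y of chip2 in the frame of tray between -0.058 and 0.058 m and x of chip3 in the frame of tray between -0.073 and 0.073 m and y of chip3 in the frame of tray between -0.058 and 0.058 m), for 0.2 s.
At the end, for the whole second after the job is handed in: The tile is held between jaw and fence (over 3 N on each), all four chips lie inside the catch tray, and the scraper block stands upright (within 0.15 rad) and still on the cork mat, its centre within 50 mm (along) and 45 mm (across) of the mat's centre (all of step 2 and x of scraper in the frame of mat between -0.05 and 0.05 m and y of scraper in the frame of mat between -0.045 and 0.045 m and z of scraper in the frame of mat below 0.012 m and angle between scraper's own z axis and vertical below 0.15 rad and linear speed of scraper below 0.02 m/s); the robot touches nothing.
It fails at once if the frog or the turtle is pushed away or tipped (distance of any of frog, turtle from where it was at the start of the episode above 0.015 m or angle between any of frog, turtle's own z axis and vertical above 0.4 rad).
It fails at once if the tile is squeezed hard enough to crack (over 120 N) (contact force between jaw_face and tile above 120 N).
It fails at once if a chip is pushed with the fingers instead of the scraper (contact force between the fingers and chip0 above 0.5 N or contact force between the fingers and chip1 above 0.5 N or contact force between the fingers and chip2 above 0.5 N or contact force between the fingers and chip3 above 0.5 N).
It fails at once if the jaw or the tile is pushed by hand instead of with the wheel (contact force between the fingers and jaw above 2 N or contact force between the fingers and tile above 2 N).
It also fails if it takes over 72 s, if anything falls off the work surface, if the arm or the gripper's body presses on something with over 40 N, if the wrist force passes 120 N, or if a joint passes its speed limit or range.

ROBOT

A 6-joint arm with a two-finger parallel gripper is mounted at the origin on the work surface. World frame = base frame: x ahead of the robot, y to its left, z up, the work surface at z = 0. Lengths are in m, angles in rad, forces in N, time in s.
With the tool pointing down it reaches from about 0.375 to 0.975 m from the base axis. Payload 3.8 kg.
Tool frame: the origin (TCP) lies midway between the tips of the shut fingers; the grasp point (between the pads) lies 19 mm behind it; z points along the fingers, y is the line along which they close (so a half turn about z gives the same grasp; the last joint's range is limited). The gripper opens to 85 mm and grips with 20 to 120 N. Pads are 22 mm wide; open, the fingers measure 114 mm over their backs; the gripper's body (76 mm by 85 mm) begins 54 mm behind the grasp point. The pads swing forward as they close: fully open they stand 13 mm farther back than shut.
Start: joints at [-1.355, 0.264, 1.604, -0, 1.274, -0.037], TCP at [0.169, -0.654, 0.231] pointing down, gripper open.
Joint ranges: [-2.63, 2.63], [-0.94, 2.18], [0.31, 2.57], [-1.31, 4.45], [0, 2.66], [-2.55, 2.55]. Speed limits (rad/s): [2.57, 2.57, 3.14, 3.14, 3.14, 3.14].

INTERFACE

Orientations are given as a rotation vector (axis times angle).
In Python, from workcell import * gives the robot as it stands. The module is installed in compiled form; this text tells all that it offers.
- The arm moves only by the tool apply_moves, never from a script. Its arguments are lists of equal length, an entry for each row: "fingers": the opening, from 0 (shut) to 1 (fully open); "travel": the shift along the tool's x, y, z normalised to -1 to 1, where 1 is 0.05 m, a list of three; "rotation": the turn, a rotation vector about the tool's x, y, z normalised to -1 to 1, where 1 is 6 degrees, a list of three. In form: {"fingers": [fingers, ...], "travel": [[dx, dy, dz], ...], "rotation": [[ax, ay, az], ...]}. A call has 1 to 12 rows; each row shifts and turns the commanded pose from where the row before left it, along the tool's axes as they then stand; what a row does not reach is not made up. A row lasts 1/10 s, in which the tool goes at most 50 mm and 8.59 degrees, less where a joint would pass 70% of its speed; a pose out of reach is approached as far as the arm can. A call with a number of a shift or a turn outside -1 to 1 is refused whole. A call with a gripper value outside its range is refused whole. The fingers move at their own pace and stop on an object; "newtons" is the grip in N (left out, the last holds). Time passes only in rows, so rows that do not move let the fingers close. It gives the time, the measured TCP pose, the force, the opening and the grip force at its end, in the units of the state.
- read_state(): the state, without advancing time (a new reading comes with each control period).
- read_camera(name): name is "scene" or "top" or "wrist"; returns a dict with "image" (480x640x3 uint8, red, green, blue), "fx", "fy", "cx", "cy" (pixels), "extrinsics" (4x4, takes a point from world to camera coordinates). Camera axes: x right, y down, z forward; pixel columns grow to the right and rows downward; lengths in m; the calibration is good to about 2 mm. A picture is of the moment at which its call begins. There is no depth.
- finish_job(): hands the job in; it is judged then, once.
Trained networks look in the newest picture that a camera, given by its name, has taken for a name from the list of things; names that differ only in an ending like _2 or _b are one class to them, and where a whole thing is asked for, a point or a joint stands for the part that bears it (a point fixed in the world has none). Each returns a list of dicts, best first, with "p" (0 to 1); they miss things now and then, are a little off and sometimes report something else, mostly with a low value. They report only what shows in the picture. A call takes as long as a camera call. They do not tell look-alikes from the thing itself.
- regions_of(camera, name): "mask" (480x640 bool, what is visible of it) and "bbox" ([left, top, width, height] in pixels, round what is visible of it).
- tip_of(camera, name): "location" ([column, row] in pixels: a listed point, or the origin of a listed thing).
The state is a dict: "time": time; "q": joint angles; "joint_vel": joint speeds; "joint_torque": joint torques, N m; "tool_pos": TCP position; "tcp_rot": TCP orientation; "wrist_force": force on the tool from outside, world axes, zero at the start; "torque": the same for the moment, N m; "width": opening from 0.0 (shut) to 1.0 (fully open); "grip_force": force on a finger pad.
Only numpy, scipy, OpenCV 4.12 (cv2) and the standard library are available. Lean on these libraries where they do the work, as an engineer would, in place of code of your own. Each camera call takes 0.05 s, during which the arm holds its last target. There are 200 camera calls.

## Working session

There is one attempt and no reset: what is moved stays moved. The work goes in short steps, Python scripts to look and compute and a tool call to move; the robot and the scene stay as the last step left them, time stands still between calls to the robot, and variables do not carry over. Pictures are saved under pics/ and viewed, at most 10 in all, crops included, and the job is handed in when it is done.

Besides the shell and the picture viewer there is one more tool, called after "Call:" by a JSON object that holds its "op" and its "data". apply_moves: Moves the arm, as the interface text tells. Scaled input: -1 to 1 covers 0.05 m each way for a shift and 6 degrees each way for a turn. Its arguments: {"type":"object","properties":{"fingers":{"type":"array","items":{"type":"number"}},"travel":{"type":"array","items":{"type":"array","items":{"type":"number"}}},"rotation":{"type":"array","items":{"type":"array","items":{"type":"number"}}},"newtons":{"type":"number"}},"required":["fingers","travel","rotation"]}

```bash
mkdir -p pics
python3 - <<'E'
from workcell import *
import cv2,numpy as np
s=read_state();print({k:np.round(v,3).tolist() for k,v in s.items()})
ims=[]
for c in("scene","top"):
    r=read_camera(c);print(c,r["fx"],r["fy"],r["cx"],r["cy"],np.round(r["extrinsics"],4).tolist())
    cv2.imwrite(f"pics/{c}0.png",r["image"][:,:,::-1])
    for n in["clamp","wheel_centre","handle_grip","jaw","jaw_face","fence","tile","tray","mat","scraper","frog","turtle","ledge","chip0","tile_stand","tin_box"]:
        print(n,[(round(float(d["p"]),2),np.round(d["location"],1).tolist()) for d in tip_of(c,n)][:5])
E
```

```text
{'time': 0.0, 'q': [-1.355, 0.265, 1.605, -0.0, 1.274, -0.037], 'joint_vel': [0.0, 0.001, 0.0, 0.0, 0.0, -0.001], 'joint_torque': [-0.0, -51.511, -36.731, 0.0, 0.013, 0.0], 'tool_pos': [0.169, -0.653, 0.23], 'tcp_rot': [-3.114, -0.396, 0.0], 'wrist_force': [0.441, 0.18, 0.126], 'torque': [0.023, -0.037, -0.024], 'grip_force': 0.0, 'width': 1.002}
scene 612.2985169739464 612.2985169739464 316.03032070386485 246.45942609422067 [[0.3481, 0.9374, 0.0132, -0.1946], [0.5556, -0.1949, -0.8083, -0.242], [-0.7551, 0.2887, -0.5887, 1.9871], [0.0, 0.0, 0.0, 1.0]]
clamp [(0.69, [318.0, 284.9]), (0.47, [321.4, 277.6])]
wheel_centre [(0.63, [297.2, 232.3]), (0.58, [298.8, 212.4])]
handle_grip [(0.68, [300.3, 212.2])]
jaw [(0.64, [308.2, 260.3])]
jaw_face [(0.52, [308.9, 258.3]), (0.35, [296.6, 234.2])]
fence [(0.86, [335.4, 294.9]), (0.74, [393.1, 253.6]), (0.7, [295.8, 233.4]), (0.25, [468.4, 237.3]), (0.21, [288.6, 184.9])]
tile [(0.67, [320.9, 276.1])]
tray [(0.4, [315.9, 287.5])]
mat [(0.82, [361.5, 275.0])]
scraper [(0.89, [357.6, 278.5]), (0.8, [353.4, 340.0]), (0.74, [381.4, 222.1]), (0.71,
[... 666 characters left out ...]
]), (0.42, [330.7, 294.8])]
jaw [(0.48, [326.2, 271.9])]
jaw_face [(0.39, [325.9, 266.2]), (0.17, [282.6, 242.3])]
fence [(0.7, [326.3, 266.7])]
tile [(0.68, [324.5, 240.6])]
tray [(0.9, [362.3, 228.3]), (0.3, [279.7, 239.5]), (0.27, [501.2, 274.6])]
mat [(0.76, [284.1, 239.2])]
scraper [(0.93, [282.5, 240.8]), (0.69, [236.6, 186.1]), (0.65, [327.7, 168.3]), (0.58, [225.8, 315.0]), (0.56, [317.3, 249.6])]
frog []
turtle [(0.9, [237.0, 264.7]), (0.75, [325.4, 244.6])]
ledge [(0.96, [334.7, 315.5]), (0.64, [324.5, 241.7])]
chip0 [(0.56, [308.7, 230.9]), (0.56, [315.8, 250.4]), (0.51, [333.9, 247.4]), (0.49, [328.7, 269.1]), (0.38, [337.4, 232.1])]
tile_stand [(0.72, [501.4, 276.0])]
tin_box []
```

Run:
```python
import cv2,numpy as np
a=cv2.imread("pics/top0.png")[130:350,200:420];cv2.imwrite("pics/topc.png",cv2.resize(a,(600,600),interpolation=cv2.INTER_CUBIC))
b=cv2.imread("pics/scene0.png")[150:360,190:470];cv2.imwrite("pics/scenec.png",cv2.resize(b,(800,600),interpolation=cv2.INTER_CUBIC))
```

```text
(no output)
```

View pics/topc.png

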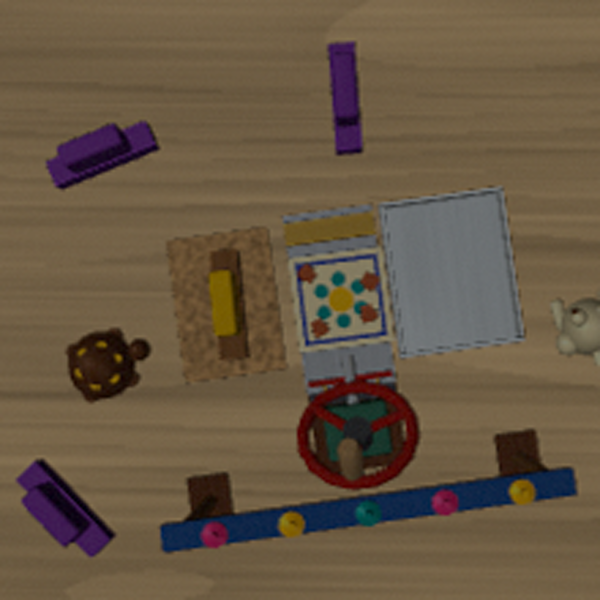

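View pics/scenec.png

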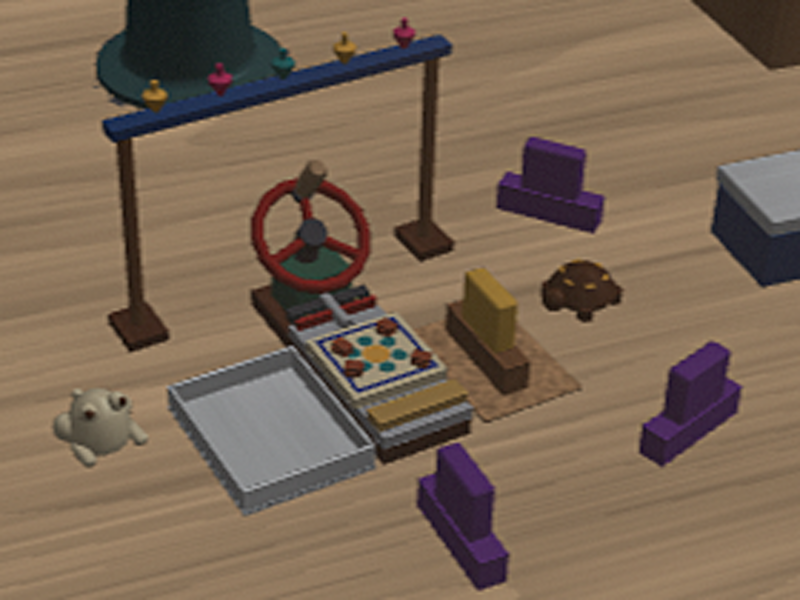

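```bash
cat > h.py <<'E'
import numpy as np,cv2
from scipy.spatial.transform import Rotation as R
from scipy.optimize import least_squares
K={"scene":(612.2985,316.0303,246.4594,np.array([[0.3481,0.9374,0.0132,-0.1946],[0.5556,-0.1949,-0.8083,-0.242],[-0.7551,0.2887,-0.5887,1.9871]])),
"top":(442.2221,324.2171,237.6967,np.array([[0.01,-0.9999,-0.0081,-0.0108],[-0.9992,-0.0097,-0.0394,0.6151],[0.0394,0.0085,-0.9992,1.1535]]))}
def proj(c,P):
    f,cx,cy,E=K[c];q=np.atleast_2d(P)@E[:,:3].T+E[:,3];return q[:,:2]/q[:,2:]*f+[cx,cy]
def ray(c,uv,z):
    f,cx,cy,E=K[c];d=E[:,:3].T@np.array([(uv[0]-cx)/f,(uv[1]-cy)/f,1]);o=-E[:,:3].T@E[:,3];return o+d*(z-o[2])/d[2]
def pose(x,y,yaw,P): # mm in -> m world
    c,s=np.cos(yaw),np.sin(yaw);P=np.atleast_2d(P)/1e3
    return np.c_[x+c*P[:,0]-s*P[:,1],y+s*P[:,0]+c*P[:,1],P[:,2]]
def rect(w,d,z,x0=0,y0=0):return np.array([[x0+sx*w/2,y0+sy*d/2,z] for sx,sy in((-1,-1),(-1,1),(1,1),(1,-1))],float)
E
cat > fit.py <<'E'
from h import *
im={c:cv2.imread(f"pics/{c}0.png") for c in K}
def comp(m,near):
    n,l,st,ce=cv2.connectedComponentsWithStats(m.astype(np.uint8));
    i=1+np.argmin(np.hypot(*(ce[1:]-near).T)+1e3*(st[1:,4]<40));return l==i
def hsv(c):return cv2.cvtColor(im[c],cv2.COLOR_BGR2HSV).astype(int)
obs={}
for c,ln,wn in(("top",(335,318),(331,291)),("scene",(288,180),(298,232))):
    h=hsv(c)
    blue=(h[...,0]>100)&(h[...,0]<130)&(h[...,1]>120)&(h[...,2]>40)
    obs[c,"ledge"]=cv2.boxPoints(cv2.minAreaRect(np.argwhere(comp(cv2.morphologyEx(blue.astype(np.uint8),cv2.MORPH_CLOSE,np.ones((5,5))),ln))[:,::-1].astype(np.float32)))
    red=((h[...,0]<8)|(h[...,0]>172))&(h[...,1]>170)&(h[...,2]>50)
    m=comp(red,wn);hull=cv2.convexHull(np.argwhere(m)[:,::-1].astype(np.float32))
    obs[c,"wheel"]=cv2.fitEllipse(hull);print(c,m.sum(),obs[c,"wheel"]);print(obs[c,"ledge"].round(1).tolist())
# wheel: centre from ellipse centres in both views; ledge ends: midpoints of short sides
ax=np.array([-.574,0,.819])
def ends(b):
    s=[(np.hypot(*(b[i]-b[(i+1)%4])),(b[i]+b[(i+1)%4])/2) for i in range(4)];s.sort(key=lambda t:t[0]);return sorted([s[0][1],s[1][1]],key=lambda p:p[0])
def ring():
    t=np.linspace(0,2*np.pi,40);u=np.array([.819,0,.574]);v=np.array([0,1,0])
    return np.array([115,0,90])+56*(np.outer(np.cos(t),u)+np.outer(np.sin(t),v))
def res(p):
    x,y,w,zl=p;r=[]
    for c in K:
        e=cv2.fitEllipse(proj(c,pose(x,y,w,ring())).astype(np.float32));r+=list(np.subtract(e[0],obs[c,"wheel"][0])*2)
        q=proj(c,pose(x,y,w,[[166,-165,zl],[166,165,zl]]));q=sorted(q,key=lambda p:p[0]);o=ends(obs[c,"ledge"])
        r+=list(np.ravel(np.subtract(q,o)))
    return np.array(r)
s=least_squares(res,[.58,0,np.pi+.1,220],x_scale=[.01,.01,.1,10],loss="soft_l1");print(s.x,res(s.x).round(1))
np.save("clamp.npy",s.x[:3]);x,y,w=s.x[:3]
o=lambda u,v:(200+u*.3667,130+v*.3667)
def inc(p):d=np.subtract(p[:2],[x,y]);c,s_=np.cos(w),np.sin(w);return ((c*d[0]+s_*d[1])*1e3,(-s_*d[0]+c*d[1])*1e3)
for n,pts,z in(("tile",[(289,258),(379,250),(390,341),(298,352)],.042),("fence face",[(287,246),(377,236)],.04),("jawface",[(310,379),(391,371)],.04),("tray",[(380,203),(500,188),(523,338),(400,357)],.026),("mat",[(168,240),(271,228),(286,368),(187,382)],.004),("grip",[(212,272),(227,270),(236,333),(220,336)],.08),("chips",[(306,272),(371,281),(320,328),(369,313)],.046),("handle",[(350,444),(350,474)],.14)):
    print(n,np.round([inc(ray("top",o(*q),z)) for q in pts],0).tolist())
E
python3 fit.py
```

```text
top 604 ((330.3926086425781, 286.8287353515625), (44.11476516723633, 44.69192123413086), 1.9010372161865234)
[[258.29998779296875, 322.20001220703125], [409.20001220703125, 301.0], [410.5, 310.70001220703125], [259.70001220703125, 331.79998779296875]]
scene 363 ((298.3897705078125, 231.69940185546875), (36.83353042602539, 42.20866394042969), 123.337646484375)
[[225.6999969482422, 191.8000030517578], [344.8999938964844, 160.60000610351562], [346.79998779296875, 168.1999969482422], [227.6999969482422, 199.39999389648438]]
[ 6.03238825e-01 -5.12856160e-03  3.29217246e+00  2.15196258e+02] [ 0.3 -0.2  0.4  0.1  0.   0.3  0.7  3.1 -0.2 -0.8  0.1 -1. ]
tile [[-51.0, -40.0], [-46.0, 45.0], [40.0, 43.0], [38.0, -44.0]]
fence face [[-62.0, -41.0], [-60.0, 45.0]]
jawface [[65.0, -37.0], [68.0, 40.0]]
tray [[-92.0, 53.0], [-90.0, 168.0], [55.0, 169.0], [57.0, 51.0]]
mat [[-88.0, -156.0], [-85.0, -55.0], [52.0, -59.0], [52.0, -157.0]]
grip [[-45.0, -110.0], [-45.0, -96.0], [13.0, -96.0], [14.0, -111.0]]
chips [[-35.0, -26.0], [-18.0, 33.0], [19.0, -20.0], [11.0, 27.0]]
handle [[122.0, -7.0], [147.0, -10.0]]
```

```bash
cat >> h.py <<'E'
def handle(th,d):return np.array([115,0,90])+42*(np.cos(th)*np.array([.819,0,.574])-np.sin(th)*np.array([0,1,0]))+d*np.array([-.574,0,.819])
E
python3 - <<'E'
from h import *
cl=np.load("clamp.npy")
for th in(0,.1,.2,.3,.4):
    print(th,[(c,proj(c,pose(*cl,[handle(th,32),handle(th,52),handle(th,6)])).round(1).tolist()) for c in K])
b=lambda u,v:(190+.35*u,150+.35*v)
o=lambda u,v:(200+u*.3667,130+v*.3667)
print("obs top tip",o(349,444),"base",o(351,476),"scene tip",b(315,170),"base",b(306,193))
def f(P):return proj("scene",pose(*cl,P)).round(1).tolist()
print("fence in top edge",f([[-65,-43,40],[-65,43,40],[-87,-43,40],[-87,43,40]]),[b(*q) for q in((463,385),(368,407),(469,401),(376,427))])
print("tray",f(rect(150,120,26,-18,111)),[b(*q) for q in((245,495),(372,455),(290,352),(170,385))])
for n,q,z in(("grip top",[(463,276),(482,266),(514,310),(497,318)],.08),("grip top",[],.08),("jawface top far",[(300,322),(375,299)],.04),("tile",[(306,345),(388,317),(444,371),(354,401)],.042)):
    for p in q:
        r=ray("scene",b(*p),z);d=r[:2]-cl[:2];c,s=np.cos(cl[2]),np.sin(cl[2]);print(n,r.round(4),((c*d[0]+s*d[1])*1e3).round(),((-s*d[0]+c*d[1])*1e3).round())
E
```

```text
0 [('scene', [[295.7, 211.7], [297.8, 208.4], [293.1, 215.9]]), ('top', [[331.8, 296.2], [331.1, 291.9], [332.6, 301.6]])]
0.1 [('scene', [[297.2, 211.4], [299.3, 208.0], [294.6, 215.6]]), ('top', [[330.0, 296.4], [329.3, 292.1], [330.8, 301.8]])]
0.2 [('scene', [[298.8, 211.2], [300.9, 207.8], [296.1, 215.4]]), ('top', [[328.2, 296.4], [327.5, 292.1], [329.0, 301.8]])]
0.3 [('scene', [[300.4, 211.1], [302.5, 207.8], [297.7, 215.3]]), ('top', [[326.4, 296.2], [325.7, 291.9], [327.3, 301.6]])]
0.4 [('scene', [[302.0, 211.2], [304.1, 207.9], [299.2, 215.4]]), ('top', [[324.7, 296.0], [323.9, 291.6], [325.6, 301.4]])]
obs top tip (327.9783, 292.8148) base (328.7117, 304.54920000000004) scene tip (300.25, 209.5) base (297.1, 217.55)
fence in top edge [[349.3, 281.2], [318.2, 292.1], [354.1, 286.3], [322.8, 297.5]] [(352.04999999999995, 284.75), (318.79999999999995, 292.45), (354.15, 290.35), (321.6, 299.45)]
tray [[320.9, 304.6], [274.6, 321.3], [247.6, 283.8], [291.6, 269.4]] [(275.75, 323.25), (320.2, 309.25), (291.5, 273.2), (249.5, 284.75)]
grip top [0.5827 0.0858 0.08  ] 7.0 -93.0
grip top [0.5745 0.1075 0.08  ] 12.0 -116.0
grip top [0.6422 0.1075 0.08  ] -55.0 -105.0
grip top [0.6477 0.0893 0.08  ] -58.0 -87.0
jawface top far [ 0.5485 -0.0528  0.04  ] 61.0 39.0
jawface top far [0.5388 0.0212 0.04  ] 60.0 -36.0
tile [ 0.5833 -0.0592  0.042 ] 28.0 50.0
tile [0.5698 0.0216 0.042 ] 29.0 -31.0
tile [0.6556 0.0393 0.042 ] -58.0 -36.0
tile [ 0.667 -0.046  0.042] -57.0 50.0
```

```bash
cat >> h.py <<'E'
def plan(wps,mx=.045,cur=None,nd=2):
    """wps: [(pos,Rotation)] -> rounded rows (travel, rotation); prints json"""
    if cur is None:
        from workcell import read_state
        s=read_state();cur=(np.array(s["tool_pos"]),R.from_rotvec(s["tcp_rot"]))
    T,W=[],[];p,r=np.array(cur[0]),cur[1]
    for P,Q in wps:
        n=max(1,int(np.ceil(max(np.linalg.norm(P-p)/mx,np.degrees((r.inv()*Q).magnitude())/5.8))))
        for k in range(n):
            f=1/(n-k);t=np.round(r.inv().apply((P-p)*f)/.05,nd)
            w=np.round(np.degrees((r.inv()*Q).as_rotvec()*f)/6,nd)
            p=p+r.apply(t*.05);r=r*R.from_rotvec(np.radians(w*6));T.append((t+0.).tolist());W.append((w+0.).tolist())
    print(len(T));print("T",T);print("W",W);return p,r
def toolR(z,y):
    z=np.array(z)/np.linalg.norm(z);y=np.array(y)-z*np.dot(z,y);y/=np.linalg.norm(y);return R.from_matrix(np.c_[np.cross(y,z),y,z])
def cw(w,v):return np.array([np.cos(w)*v[0]-np.sin(w)*v[1],np.sin(w)*v[0]+np.cos(w)*v[1],v[2]])
def wheelR(w):return toolR(cw(w,[.574,0,-.819]),cw(w,[0,1,0]))
def downR(w):return toolR([0,0,-1],cw(w,[0,1,0]))
E
python3 - <<'E'
from h import *
cl=np.load("clamp.npy");w=cl[2]
g=pose(*cl,handle(.2,32+110))[0]
Q=wheelR(w);print(g,Q.as_matrix().round(2).tolist())
s0=R.from_rotvec([-3.114,-.396,0])
plan([(np.array([.3,-.55,.36]),s0),(np.array([.64,-.15,.38]),downR(w)),(g+[.0,0,.03],Q)])
E
```

```text
[ 0.53554325 -0.00696029  0.22992545] [[0.81, 0.15, -0.57], [0.12, -0.99, -0.09], [-0.57, 0.0, -0.82]]
24
T [[0.61, -0.27, -0.51], [0.61, -0.27, -0.52], [0.61, -0.27, -0.51], [0.61, -0.27, -0.52], [0.62, -0.27, -0.51], [0.72, -0.5, -0.03], [0.71, -0.51, -0.03], [0.71, -0.52, -0.03], [0.7, -0.52, -0.03], [0.7, -0.53, -0.03], [0.69, -0.53, -0.03], [0.69, -0.54, -0.04], [0.68, -0.55, -0.03], [0.68, -0.55, -0.04], [0.68, -0.56, -0.03], [0.67, -0.56, -0.04], [0.66, -0.56, -0.03], [-0.23, -0.45, 0.34], [-0.2, -0.45, 0.36], [-0.17, -0.45, 0.38], [-0.14, -0.45, 0.39], [-0.1, -0.45, 0.4], [-0.07, -0.45, 0.41], [-0.03, -0.45, 0.42]]
W [[0.0, 0.0, 0.0], [0.01, 0.0, 0.0], [0.0, 0.0, 0.0], [0.01, 0.0, 0.0], [0.0, 0.0, 0.0], [0.0, 0.0, 0.08], [0.0, 0.0, 0.08], [0.0, 0.0, 0.08], [0.0, 0.0, 0.08], [0.0, 0.0, 0.08], [0.0, 0.0, 0.08], [0.0, 0.0, 0.08], [0.0, 0.0, 0.08], [0.0, 0.0, 0.08], [-0.01, 0.0, 0.09], [0.0, 0.0, 0.08], [-0.01, 0.0, 0.09], [0.0, -0.83, 0.0], [0.0, -0.83, 0.0], [0.0, -0.84, 0.0], [0.0, -0.83, 0.0], [0.0, -0.84, 0.0], [0.0, -0.83, 0.0], [0.0, -0.84, 0.0]]
```

Call:
{"op": "apply_moves", "data": {"fingers": [1,1,1,1,1,1,1,1,1,1,1,1], "travel": [[0.6,-0.27,-0.51],[0.6,-0.27,-0.51],[0.6,-0.27,-0.51],[0.6,-0.27,-0.51],[0.6,-0.27,-0.51],[0.7,-0.5,-0.03],[0.7,-0.5,-0.03],[0.7,-0.52,-0.03],[0.7,-0.52,-0.03],[0.7,-0.53,-0.03],[0.7,-0.53,-0.03],[0.7,-0.54,-0.03]], "rotation": [[0,0,0],[0,0,0],[0,0,0],[0,0,0],[0,0,0],[0,0,0.08],[0,0,0.08],[0,0,0.08],[0,0,0.08],[0,0,0.08],[0,0,0.08],[0,0,0.08]]}}

```text
time: 2.9
tool_pos: [0.4957, -0.3166, 0.3696]
tcp_rot: [3.126, 0.304, 0.001]
wrist_force: [0.4, -0.6, 0.0]
width: 0.998
grip_force: 0.0
```

Call:
{"op": "apply_moves", "data": {"fingers": [1,1,1,1,1,1,1,1,1,1,1,1], "travel": [[0.7,-0.55,-0.03],[0.68,-0.55,-0.03],[0.68,-0.56,-0.03],[0.67,-0.56,-0.03],[0.66,-0.56,-0.03],[-0.23,-0.45,0.34],[-0.2,-0.45,0.36],[-0.17,-0.45,0.38],[-0.14,-0.45,0.39],[-0.1,-0.45,0.4],[-0.07,-0.45,0.41],[-0.03,-0.45,0.42]], "rotation": [[0,0,0.08],[0,0,0.08],[0,0,0.08],[0,0,0.08],[0,0,0.08],[0,-0.83,0],[0,-0.83,0],[0,-0.84,0],[0,-0.83,0],[0,-0.84,0],[0,-0.83,0],[0,-0.84,0]]}}

```text
time: 4.1
tool_pos: [0.5324, -0.0072, 0.2567]
tcp_rot: [2.943, 0.225, -0.932]
wrist_force: [0.8, -0.5, 0.2]
width: 1.001
grip_force: 0.0
```

Run:
```python
from workcell import *
from h import *
s=read_state();print({k:np.round(s[k],3).tolist() for k in("time","q","tool_pos","tcp_rot")})
print((R.from_rotvec(s["tcp_rot"])).as_matrix().round(3).tolist())
r=read_camera("wrist");np.savez("w1.npz",**r);cv2.imwrite("pics/w1.png",r["image"][:,:,::-1]);print(r["fx"],r["cx"],r["cy"],r["extrinsics"].round(4).tolist())
for n in("wheel_centre","handle_grip","tile","jaw_face","fence","clamp"):print(n,[(round(float(d["p"]),2),np.round(d["location"],1).tolist()) for d in tip_of("wrist",n)][:3])
```

```text
{'time': 4.1, 'q': [-0.002, 0.39, 1.51, -0.093, 1.848, 1.419], 'tool_pos': [0.532, -0.007, 0.257], 'tcp_rot': [2.943, 0.225, -0.932]}
[[0.808, 0.152, -0.569], [0.124, -0.988, -0.088], [-0.576, 0.0, -0.818]]
352.51482589531696 321.5817220220028 240.66119381469426 [[0.1514, -0.9885, 0.0006, -0.0891], [-0.5852, -0.0891, 0.806, 0.1366], [-0.7966, -0.1224, -0.5919, 0.7363], [0.0, 0.0, 0.0, 1.0]]
wheel_centre [(0.59, [328.4, 153.4])]
handle_grip [(0.65, [325.9, 207.8])]
tile []
jaw_face [(0.91, [332.9, 56.0])]
fence []
clamp []
```

View pics/w1.png

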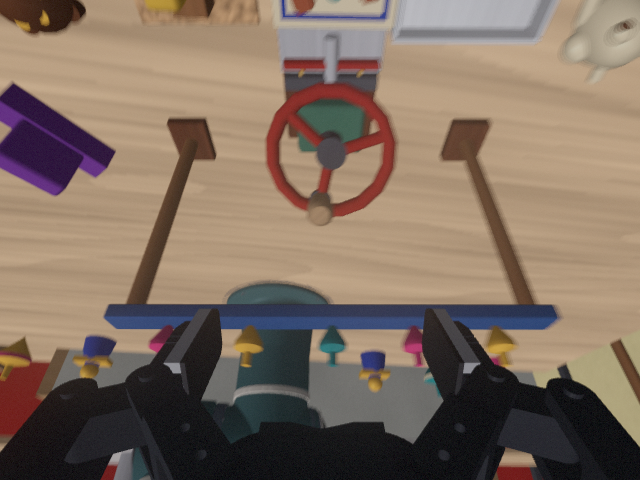

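```bash
cat > wf.py <<'E'
from h import *
def addw(f):
    r=np.load(f);K["wrist"]=(float(r["fx"]),float(r["cx"]),float(r["cy"]),r["extrinsics"][:3]);return r["image"]
def ellipse_red(img,near):
    h=cv2.cvtColor(img,cv2.COLOR_RGB2HSV).astype(int);m=((h[...,0]<8)|(h[...,0]>172))&(h[...,1]>150)&(h[...,2]>50)
    n,l,st,ce=cv2.connectedComponentsWithStats(m.astype(np.uint8));i=1+np.argmin(np.hypot(*(ce[1:]-near).T)+1e3*(st[1:,4]<200))
    return cv2.fitEllipse(cv2.convexHull(np.argwhere(l==i)[:,::-1].astype(np.float32))),st[i]
E
python3 - <<'E'
from wf import *
img=addw("w1.npz");e,st=ellipse_red(img,(330,150));print(e,st)
cl=np.load("clamp.npy")
t=np.linspace(0,2*np.pi,60);u=np.array([.819,0,.574]);ring=np.array([115,0,90])+56*(np.outer(np.cos(t),u)+np.outer(np.sin(t),[0,1,0]))
L=[(106,304),(556,304)]
def res(p,pr=0):
    x,y,w=p;m=cv2.fitEllipse(proj("wrist",pose(x,y,w,ring)).astype(np.float32))
    q=proj("wrist",pose(x,y,w,[[155,-165,210],[155,165,210]]));q=sorted(q.tolist())
    if pr:print(m,q)
    return np.r_[np.subtract(m[0],e[0])*2,np.ravel(np.subtract(q,L))*.7]
print("cl",cl,res(cl,1).round(1))
s=least_squares(res,cl);print(s.x,res(s.x,1).round(1));np.save("clampw.npy",s.x)
for th in(0,.1,.2,.3):print(th,[proj("wrist",pose(*c,[handle(th,d) for d in(52,32,6)])).round(1).tolist() for c in(cl,s.x)])
for c in(cl,s.x):print("jaw/tile", proj("wrist",pose(*c,[[66,-40,40],[66,40,40],[40,-45,42],[40,45,42],[77,43,30],[77,-43,30],[58,51,26]])).round(0).tolist())
E
```

```text
((330.1373291015625, 148.98789978027344), (127.97471618652344, 133.13125610351562), 173.4624786376953) [ 267   84  128  132 4762]
((330.1993408203125, 146.71205139160156), (133.63983154296875, 137.90924072265625), 7.289616584777832) [[104.99960595028458, 302.44420519565375], [557.5713762314069, 302.4843376997646]]
cl [ 0.60323882 -0.00512856  3.29217246] [ 0.1 -4.6 -0.7 -1.1  1.1 -1.1]
((329.8123474121094, 148.94102478027344), (132.80938720703125, 136.78048706054688), 7.4038920402526855) [[106.31021639622321, 303.9465140462076], [555.6546412193925, 303.8020416914808]]
[ 0.60090899 -0.00509157  3.29307588] [-0.6 -0.1  0.2 -0.  -0.2 -0.1]
0 [[[331.4, 215.1], [330.7, 208.7], [329.9, 201.6]], [[331.0, 217.1], [330.3, 210.6], [329.6, 203.4]]]
0.1 [[[325.7, 214.8], [325.4, 208.4], [325.1, 201.4]], [[325.3, 216.8], [325.0, 210.4], [324.7, 203.2]]]
0.2 [[[320.1, 214.0], [320.2, 207.7], [320.2, 200.7]], [[319.7, 216.0], [319.8, 209.6], [320.0, 202.5]]]
0.3 [[[314.6, 212.6], [315.0, 206.4], [315.5, 199.5]], [[314.2, 214.6], [314.7, 208.3], [315.2, 201.3]]]
jaw/tile [[281.0, 62.0], [380.0, 62.0], [271.0, 29.0], [391.0, 29.0], [380.0, 69.0], [280.0, 69.0], [393.0, 44.0]]
jaw/tile [[281.0, 65.0], [379.0, 65.0], [271.0, 32.0], [391.0, 32.0], [380.0, 72.0], [280.0, 72.0], [392.0, 47.0]]
```

Run:
```python
from h import *
c=(np.load("clamp.npy")+np.load("clampw.npy"))/2;np.save("cl.npy",c);print(c)
Q=wheelR(c[2]);P=lambda d:pose(*c,handle(.2,d))[0]
plan([(P(80),Q),(P(16),Q)],mx=.03)
```

```text
[ 0.60207391 -0.00511007  3.29262417]
6
T [[0.11, -0.01, 0.57], [0.12, -0.01, 0.56], [0.11, -0.02, 0.57], [0.0, 0.0, 0.43], [0.0, 0.0, 0.42], [0.0, 0.0, 0.43]]
W [[0.0, -0.01, 0.0], [0.0, -0.01, 0.0], [0.01, -0.02, 0.0], [0.0, 0.0, 0.0], [0.0, 0.0, 0.0], [0.0, 0.0, 0.0]]
```

Call:
{"op": "apply_moves", "data": {"fingers": [1,1,1,1,1,1,0,0,0,0,0,0], "travel": [[0.11,-0.01,0.57],[0.12,-0.01,0.56],[0.11,-0.02,0.57],[0,0,0.43],[0,0,0.42],[0,0,0.43],[0,0,0],[0,0,0],[0,0,0],[0,0,0],[0,0,0],[0,0,0]], "rotation": [[0,-0.01,0],[0,-0.01,0],[0,-0.02,0],[0,0,0],[0,0,0],[0,0,0],[0,0,0],[0,0,0],[0,0,0],[0,0,0],[0,0,0],[0,0,0]], "newtons": 50}}

```text
time: 5.65
tool_pos: [0.4628, -0.0171, 0.1264]
tcp_rot: [2.943, 0.225, -0.931]
wrist_force: [3.9, -1.5, 5.3]
width: 0.23
grip_force: 49.0
```

Run:
```python
from workcell import *
from h import *
s=read_state();c=np.load("cl.npy");Q=wheelR(c[2])
print(s["time"],s["width"],s["grip_force"],np.round(s["wrist_force"],1))
# in wheel coords: offset of TCP from wheel centre in tool axes
wc=pose(*c,[115,0,90])[0];print("tcp in tool axes from wheel centre mm",(Q.inv().apply(np.array(s["tool_pos"])-wc)*1e3).round(1))
print("expected",(Q.inv().apply(pose(*c,handle(.2,16))[0]-wc)*1e3).round(1))
# rows of 15deg wheel
th=.2;D=np.radians(20)
f=lambda t:Q.inv().apply(pose(*c,handle(t,16))[0])/.05
print([np.round(f(th+(k+1)*D)-f(th+k*D),2).tolist() for k in range(18)])
```

```text
5.65 0.2303094333332633 49.03441436996218 [ 3.9 -1.5  5.3]
tcp in tool axes from wheel centre mm [-41.   -9.1 -15.8]
expected [-41.2  -8.3 -16. ]
[[0.11, -0.27, 0.0], [0.19, -0.22, 0.0], [0.26, -0.14, 0.0], [0.29, -0.04, -0.0], [0.29, 0.06, 0.0], [0.25, 0.15, 0.0], [0.18, 0.23, -0.0], [0.09, 0.28, 0.0], [-0.01, 0.29, 0.0], [-0.11, 0.27, 0.0], [-0.19, 0.22, 0.0], [-0.26, 0.14, -0.0], [-0.29, 0.04, 0.0], [-0.29, -0.06, 0.0], [-0.25, -0.15, 0.0], [-0.18, -0.23, 0.0], [-0.09, -0.28, 0.0], [0.01, -0.29, -0.0]]
```

Call:
{"op": "apply_moves", "data": {"fingers": [0,0,0,0,0,0], "travel": [[0.11,-0.27,0],[0.19,-0.22,0],[0.26,-0.14,0],[0.29,-0.04,0],[0.29,0.06,0],[0.25,0.15,0]], "rotation": [[0,0,0],[0,0,0],[0,0,0],[0,0,0],[0,0,0],[0,0,0]]}}

```text
time: 6.25
tool_pos: [0.5145, 0.0133, 0.0873]
tcp_rot: [2.938, 0.225, -0.936]
wrist_force: [-1.3, -6.4, 14.4]
width: 0.23
grip_force: 50.0
```

Call:
{"op": "apply_moves", "data": {"fingers": [0,0,0,0,0,0,0,0,0,0,0,0], "travel": [[0.18,0.23,0],[0.09,0.28,0],[-0.01,0.29,0],[-0.11,0.27,0],[-0.19,0.22,0],[-0.26,0.14,0],[-0.29,0.04,0],[-0.29,-0.06,0],[-0.25,-0.15,0],[-0.18,-0.23,0],[-0.09,-0.28,0],[0.01,-0.29,0]], "rotation": [[0,0,0],[0,0,0],[0,0,0],[0,0,0],[0,0,0],[0,0,0],[0,0,0],[0,0,0],[0,0,0],[0,0,0],[0,0,0],[0,0,0]]}}

```text
time: 7.45
tool_pos: [0.4626, -0.0178, 0.1266]
tcp_rot: [2.942, 0.224, -0.929]
wrist_force: [7.0, -4.7, 1.7]
width: 0.23
grip_force: 49.6
```

Run:
```python
from workcell import *
from h import *
s=read_state();c=np.load("cl.npy");Q=wheelR(c[2])
wc=pose(*c,[115,0,90])[0];v=(Q.inv().apply(np.array(s["tool_pos"])-wc)*1e3);print(v.round(1),"th",np.arctan2(-v[1],-v[0]),np.round(s["wrist_force"],1))
r=read_camera("top");cv2.imwrite("pics/top1.png",r["image"][:,:,::-1])
r=read_camera("wrist");np.savez("w2.npz",**r)
a=cv2.imread("pics/top1.png")[205:300,280:380]
b=r["image"][:240,190:470,::-1]
cv2.imwrite("pics/m2.png",np.hstack([cv2.resize(a,(400,400),interpolation=cv2.INTER_CUBIC),cv2.resize(b,(400,400),interpolation=cv2.INTER_CUBIC)]))
```

```text
[-41.3  -8.5 -15.8] th 0.20240649008268508 [ 7.  -4.7  1.7]
```

View pics/m2.png

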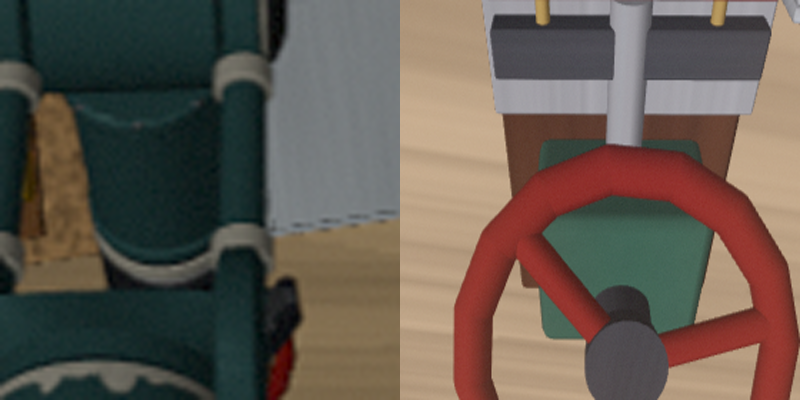

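```bash
cat >> wf.py <<'E'
def inc(c,p):
    d=np.subtract(p[:2],c[:2]);co,s=np.cos(c[2]),np.sin(c[2]);return np.round([(co*d[0]+s*d[1])*1e3,(-s*d[0]+co*d[1])*1e3],1)
E
python3 - <<'E'
from wf import *
from workcell import *
c=np.load("cl.npy")
addw("w1.npz")
for q in((286,71),(378,71),(285,60),(380,60)):print("w1 bar front/face front",inc(c,ray("wrist",q,.04)))
addw("w2.npz")
w=lambda u,v:(190+(u-400)*.7,v*.6)
for q,z in(((497,17),.04),((768,17),.04),((492,78),.03),((497,114),.03),((752,114),.03)):print("w2",inc(c,ray("wrist",w(*q),z)))
r=read_camera("scene");cv2.imwrite("pics/scene2.png",r["image"][:,:,::-1])
cv2.imwrite("pics/s2.png",cv2.resize(r["image"][230:320,250:370,::-1],(800,600),interpolation=cv2.INTER_CUBIC))
E
```

```text
w1 bar front/face front [ 72.  -36.5]
w1 bar front/face front [72.  39.6]
w1 bar front/face front [ 63.  -36.6]
w1 bar front/face front [62.9 40. ]
w2 [ 48.  -34.8]
w2 [47.9 40. ]
w2 [ 66.5 -40.1]
w2 [ 76.4 -39.9]
w2 [76.3 45.1]
```

View pics/s2.png

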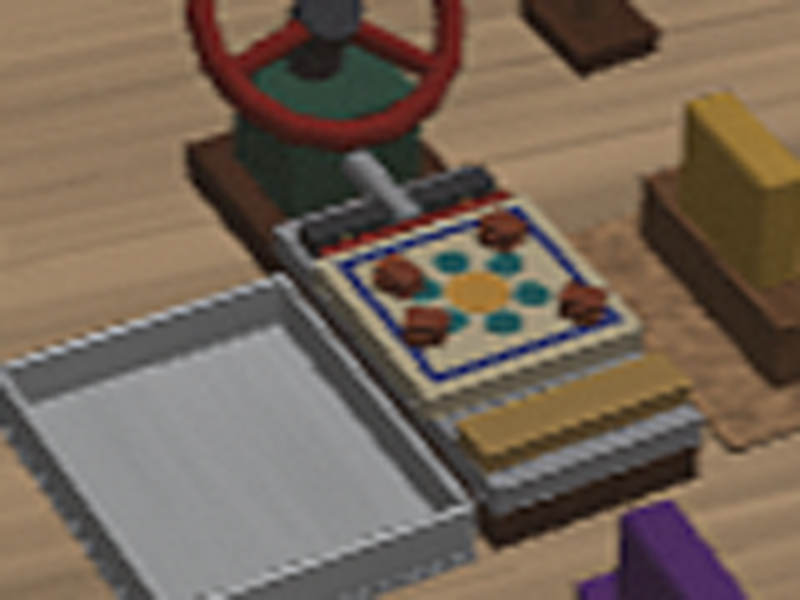

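Call:
{"op": "apply_moves", "data": {"fingers": [0,0,0,0,0,0,0,0,0,0], "travel": [[0.11,-0.27,0],[0.19,-0.22,0],[0.26,-0.14,0],[0.29,-0.04,0],[0.29,0.06,0],[0.25,0.15,0],[0.18,0.23,0],[0.09,0.28,0],[-0.01,0.29,0],[0,0,0]], "rotation": [[0,0,0],[0,0,0],[0,0,0],[0,0,0],[0,0,0],[0,0,0],[0,0,0],[0,0,0],[0,0,0],[0,0,0]]}}

```text
time: 8.6
tool_pos: [0.5319, -0.0245, 0.0793]
tcp_rot: [2.943, 0.223, -0.932]
wrist_force: [3.4, -1.9, 7.9]
width: 0.231
grip_force: 50.1
```

Run:
```python
from workcell import *
from h import *
s=read_state();c=np.load("cl.npy");Q=wheelR(c[2])
wc=pose(*c,[115,0,90])[0];v=(Q.inv().apply(np.array(s["tool_pos"])-wc)*1e3);print(v.round(1),"th",np.arctan2(-v[1],-v[0]),np.round(s["wrist_force"],1))
r=read_camera("wrist");np.savez("w3.npz",**r)
b=r["image"][:150,220:420,::-1]
r=read_camera("scene");a=r["image"][235:310,270:370,::-1]
cv2.imwrite("pics/m3.png",np.vstack([cv2.resize(b,(400,300),interpolation=cv2.INTER_CUBIC),cv2.resize(a,(400,300),interpolation=cv2.INTER_CUBIC)]))
```

```text
[ 41.2   8.6 -15.7] th -2.936412928685215 [ 3.4 -1.9  7.9]
```

View pics/m3.png

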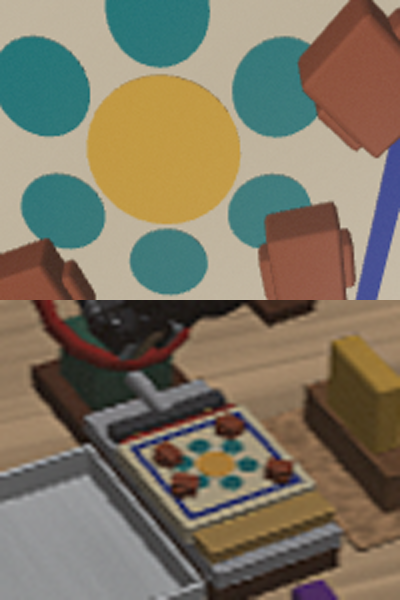

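Run:
```python
import numpy as np,cv2
r=np.load("w3.npz")["image"][:,:,::-1];cv2.imwrite("pics/w3.png",cv2.resize(r[130:280,200:440],(800,500),interpolation=cv2.INTER_CUBIC))
```

```text
(no output)
```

View pics/w3.png

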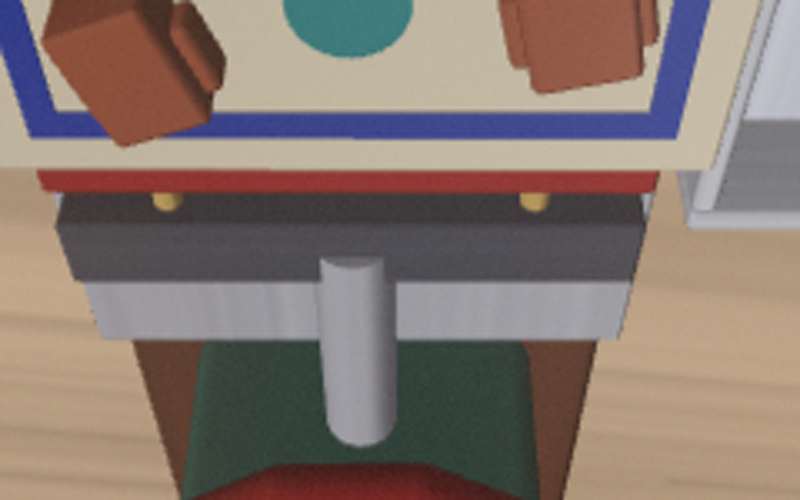

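Run:
```python
from wf import *
c=np.load("cl.npy")
addw("w3.npz");w=lambda u,v:(200+u*.3-.35,130+v*.3-.35)
for n,q,z in(("tile near edge",(350,169),.042),("face back",(350,191),.04),("bar front",(350,222),.04),("bar back",(200,281),.04),("bed end",(250,339),.03),("tray",(690,228),.026)):print(n,inc(c,ray("wrist",w(*q),z)))
f,cx,cy,E=K["wrist"];print("cam",inc(c,-E[:,:3].T@E[:,3]),(-E[:,:3].T@E[:,3])[2])
addw("w2.npz");w=lambda u,v:(190+(u-400)*.7,v*.6)
for v in(17,28,78):print("w2",inc(c,ray("wrist",w(600,v),.04)))
```

```text
tile near edge [25.8  2.8]
face back [31.6  2.5]
bar front [37.4  2.3]
bar back [ 49.4 -19.3]
bed end [ 75.7 -15.9]
tray [53.5 52.7]
cam [-77.    9.7] 0.14840255737519353
w2 [47.9 -6.4]
w2 [50.3 -6.3]
w2 [61.9 -6.1]
```

Call:
{"op": "apply_moves", "data": {"fingers": [0,0,0,0], "travel": [[-0.11,0.27,0],[-0.19,0.22,0],[-0.26,0.14,0],[0,0,0]], "rotation": [[0,0,0],[0,0,0],[0,0,0],[0,0,0]]}}

```text
time: 9.1
tool_pos: [0.5144, -0.0594, 0.0951]
tcp_rot: [2.942, 0.223, -0.928]
wrist_force: [5.7, -3.9, 6.1]
width: 0.232
grip_force: 50.4
```

Run:
```python
from workcell import *
from wf import *
s=read_state();c=np.load("cl.npy");Q=wheelR(c[2])
wc=pose(*c,[115,0,90])[0];v=(Q.inv().apply(np.array(s["tool_pos"])-wc)*1e3);print(v.round(1),"th",np.arctan2(-v[1],-v[0]),np.round(s["wrist_force"],1))
r=read_camera("wrist");np.savez("w4.npz",**r);addw("w4.npz")
# profile along clamp x at z=.04, y=-10 and y=-30
for y in(-30,-8,):
    X=np.arange(16,56,.5);P=proj("wrist",pose(*c,np.c_[X,np.full_like(X,y),np.full_like(X,40)])).astype(np.float32)
    g=cv2.remap(r["image"],P[:,0].reshape(1,-1),P[:,1].reshape(1,-1),cv2.INTER_LINEAR)[0]
    print(y,[(float(x),*map(int,k)) for x,k in zip(X,g)][::1])
```

```text
[ 13.6  40.5 -15.7] th -1.8941533943223605 [ 5.7 -3.9  6.1]
-30 [(16.0, 68, 76, 139), (16.5, 36, 57, 143), (17.0, 38, 57, 143), (17.5, 40, 59, 144), (18.0, 36, 57, 142), (18.5, 38, 58, 143), (19.0, 38, 57, 143), (19.5, 54, 70, 145), (20.0, 144, 141, 155), (20.5, 197, 186, 165), (21.0, 199, 187, 165), (21.5, 198, 186, 165), (22.0, 198, 187, 164), (22.5, 198, 186, 165), (23.0, 199, 187, 165), (23.5, 199, 187, 166), (24.0, 198, 187, 165), (24.5, 198, 187, 166), (25.0, 176, 148, 130), (25.5, 152, 73, 66), (26.0, 148, 46, 43), (26.5, 149, 44, 44), (27.0, 147, 43, 38), (27.5, 147, 42, 38), (28.0, 147, 43, 39), (28.5, 148, 44, 39), (29.0, 146, 41, 37), (29.5, 137, 39, 37), (30.0, 85, 45, 47), (30.5, 51, 45, 51), (31.0, 49, 49, 52), (31.5, 48, 47, 51), (32.0, 51, 49, 54), (32.5, 48, 48, 52), (33.0, 49, 48, 53), (33.5, 53, 53, 58), (34.0, 64, 62, 68), (34.5, 71, 69, 76), (35.0, 73, 71, 79), (35.5, 73, 72, 79), (36.0, 74, 73, 80), (36.5, 75, 73, 80), (37.0, 75, 73, 80), (37.5, 77, 75, 81), (38.0, 77, 75, 81), (38.5, 78, 77, 83), (39.0, 79, 78, 83), (39.5, 77, 76, 81), (40.0, 77, 76, 81), (40.5
[... 1694 characters left out ...]
0.0, 79, 78, 84), (40.5, 79, 78, 84), (41.0, 79, 78, 84), (41.5, 78, 77, 83), (42.0, 79, 78, 84), (42.5, 78, 79, 83), (43.0, 77, 78, 82), (43.5, 77, 76, 81), (44.0, 79, 78, 84), (44.5, 79, 76, 81), (45.0, 83, 81, 86), (45.5, 109, 107, 112), (46.0, 146, 145, 150), (46.5, 159, 156, 162), (47.0, 160, 158, 164), (47.5, 160, 158, 164), (48.0, 160, 158, 164), (48.5, 159, 158, 164), (49.0, 159, 158, 164), (49.5, 159, 157, 163), (50.0, 159, 157, 163), (50.5, 159, 157, 163), (51.0, 159, 157, 163), (51.5, 159, 158, 163), (52.0, 158, 157, 163), (52.5, 158, 157, 163), (53.0, 158, 157, 162), (53.5, 158, 156, 162), (54.0, 159, 157, 162), (54.5, 159, 157, 163), (55.0, 160, 157, 163), (55.5, 159, 158, 163)]
```

Call:
{"op": "apply_moves", "data": {"fingers": [0,0,0,0], "travel": [[-0.15,0.04,0],[-0.15,0.01,0],[-0.2,-0.03,0],[0,0,0]], "rotation": [[0,0,0],[0,0,0],[0,0,0],[0,0,0]]}}

```text
time: 9.55
tool_pos: [0.4944, -0.0633, 0.1094]
tcp_rot: [2.941, 0.225, -0.928]
wrist_force: [4.4, -4.0, 5.4]
width: 0.23
grip_force: 50.5
```

```bash
cat > jm.py <<'E'
from workcell import *
from wf import *
s=read_state();c=np.load("cl.npy");Q=wheelR(c[2])
wc=pose(*c,[115,0,90])[0];v=(Q.inv().apply(np.array(s["tool_pos"])-wc)*1e3);print(s["time"],v.round(1),"th",np.arctan2(-v[1],-v[0]),np.round(s["wrist_force"],1))
r=read_camera("wrist");np.savez("w5.npz",**r);addw("w5.npz")
X=np.arange(16,56,.25);
for y in(-30,):
    P=proj("wrist",pose(*c,np.c_[X,np.full_like(X,y),np.full_like(X,40)])).astype(np.float32);print(P[0],P[-1])
    g=cv2.remap(r["image"],P[:,0].reshape(1,-1),P[:,1].reshape(1,-1),cv2.INTER_LINEAR)[0].astype(int)
    red=X[(g[:,0]-g[:,1])>50];v=g[:,0];print("red",red.min(),red.max(),"bar front",[float(x) for x,k in zip(X,v) if x>red.max() and 59<k<70],"back",X[(X>red.max())&(v>115)][:1])
E
python3 jm.py
```

```text
9.55 [-11.3  41.3 -15.7] th -1.3037287319220292 [ 4.4 -4.   5.4]
[112.287476    4.1129107] [155.5218   107.103386]
red 25.25 30.0 bar front [30.25, 31.75, 32.0, 32.25, 32.5, 34.5, 42.75] back [43.5]
```

Run:
```python
from h import *
c=np.load("cl.npy");w=c[2];from workcell import read_state
s=read_state();p=np.array(s["tool_pos"]);q=R.from_rotvec(s["tcp_rot"])
a=p-q.apply([0,0,.14]);D=downR(w)
S=pose(*c,[-16,-103,0])[0];print(S)
plan([(a,q),(np.array([S[0]-.05,S[1],.26]),D)])
```

```text
[0.6023946  0.09912475 0.        ]
11
T [[0.0, 0.0, -0.7], [0.0, 0.0, -0.7], [0.0, 0.0, -0.7], [0.0, 0.0, -0.7], [-0.06, -0.43, -0.09], [-0.05, -0.43, -0.09], [-0.04, -0.43, -0.1], [-0.03, -0.43, -0.1], [-0.02, -0.43, -0.1], [-0.01, -0.44, -0.1], [-0.01, -0.43, -0.1]]
W [[0.0, 0.0, 0.0], [0.0, 0.0, 0.0], [0.0, 0.0, 0.0], [0.0, 0.0, 0.0], [0.01, 0.83, 0.0], [0.0, 0.84, 0.0], [0.01, 0.83, 0.0], [0.0, 0.84, 0.0], [0.0, 0.83, 0.0], [0.01, 0.84, 0.01], [0.0, 0.83, 0.0]]
```

Call:
{"op": "apply_moves", "data": {"fingers": [1,1,1,1], "travel": [[0,0,0],[0,0,0],[0,0,0],[0,0,0]], "rotation": [[0,0,0],[0,0,0],[0,0,0],[0,0,0]]}}

```text
time: 10.0
tool_pos: [0.4918, -0.0619, 0.1076]
tcp_rot: [2.942, 0.225, -0.938]
wrist_force: [-0.5, -0.3, 0.2]
width: 0.898
grip_force: 0.0
```

Call:
{"op": "apply_moves", "data": {"fingers": [1,1,1,1,1,1,1,1,1,1,1,1], "travel": [[0,0,-0.7],[0,0,-0.7],[0,0,-0.7],[0,0,-0.7],[-0.06,-0.43,-0.09],[-0.05,-0.43,-0.09],[-0.04,-0.43,-0.1],[-0.03,-0.43,-0.1],[-0.02,-0.43,-0.1],[-0.01,-0.44,-0.1],[-0.01,-0.43,-0.1],[0,0,0]], "rotation": [[0,0,0],[0,0,0],[0,0,0],[0,0,0],[0,0.83,0],[0,0.84,0],[0,0.83,0],[0,0.84,0],[0,0.83,0],[0,0.84,0],[0,0.83,0],[0,0,0]]}}

```text
time: 11.2
tool_pos: [0.549, 0.1015, 0.26]
tcp_rot: [-3.131, -0.243, 0.003]
wrist_force: [-0.1, -0.0, 0.2]
width: 1.003
grip_force: 0.0
```

Run:
```python
from workcell import *
from h import *
s=read_state();print(s["time"],np.round(s["tool_pos"],4),s["width"])
r=read_camera("wrist");np.savez("w6.npz",**r);im=r["image"][:,:,::-1].copy();cv2.imwrite("pics/w6.png",im)
```

```text
11.2 [0.549  0.1015 0.26  ] 1.0026069778627635
```

View pics/w6.png

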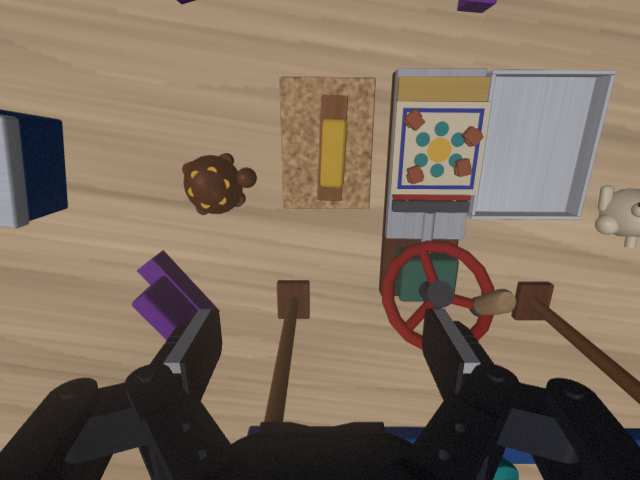

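Run:
```python
from wf import *
img=addw("w6.npz");c=np.load("cl.npy")
def show(n,pts,z):print(n,[inc(c,ray("wrist",p,z)).tolist() for p in pts])
h=cv2.cvtColor(img,cv2.COLOR_RGB2HSV).astype(int)
m=(h[...,0]>18)&(h[...,0]<32)&(h[...,1]>150)&(h[...,2]>90);m[:, :300]=0;m[:,370:]=0;m[:100]=0;m[210:]=0
y=np.argwhere(m)[:,::-1].astype(np.float32);b=cv2.boxPoints(cv2.minAreaRect(y));print(len(y),b.round(1).tolist())
show("grip z80",b,.08)
show("foot",[(321,95),(348,96),(343,200),(317,200)],.03)
show("mat",[(281,77),(376,78),(370,208),(284,208)],.004)
show("tray",[(491,72),(614,72),(583,220),(472,218)],.026)
show("tile",[(399,102),(489,103),(480,194),(391,194)],.042)
show("fence/bed far",[(398,77),(491,77)],.04)
show("face",[(392,195),(469,195)],.04)
m=(h[...,0]<12)&(h[...,1]>100)&(h[...,2]>70);m[:100]=0;m[188:]=0;m[:,:398]=0;m[:,486:]=0
n,l,st,ce=cv2.connectedComponentsWithStats(m.astype(np.uint8));show("chips",[ce[i] for i in range(1,n) if st[i,4]>40],.046)
print(st[1:,4])
e,_=ellipse_red(img,(438,290));print("wheel",e[0],proj("wrist",pose(*c,[115,0,90])))
f,cx,cy,E=K["wrist"];print("cam",-E[:,:3].T@E[:,3])
```

```text
1637 [[319.0, 186.5], [322.20001220703125, 118.0999984741211], [346.79998779296875, 119.19999694824219], [343.5, 187.6999969482422]]
grip z80 [[10.5, -114.8], [-48.8, -112.0], [-47.9, -90.8], [11.5, -92.3]]
foot [[-70.5, -113.3], [-69.7, -86.9], [33.7, -89.4], [33.8, -117.3]]
mat [[-89.3, -154.6], [-88.6, -56.7], [48.5, -56.4], [48.9, -155.8]]
tray [[-91.9, 51.4], [-92.3, 170.4], [56.0, 176.1], [54.2, 53.4]]
tile [[-63.8, -39.0], [-63.2, 46.7], [24.3, 51.0], [24.7, -40.8]]
fence/bed far [[-85.7, -41.2], [-86.0, 45.9]]
face [[26.1, -39.3], [25.8, 40.7]]
chips [[-47.9, -24.4], [-33.2, 33.1], [-3.1, 27.9], [4.1, -19.3]]
[266 263 241 234]
wheel (437.8313293457031, 296.6785888671875) [[435.36571686 294.43577113]]
cam [0.63053142 0.11276096 0.40203767]
```

Run:
```python
from wf import *
addw("w6.npz");c=np.load("cl.npy");w=c[2]
print("turtle nose",inc(c,ray("wrist",(257,178),.02)))
q1=downR(w-np.radians(1.9));A=lambda x,y,z:pose(*c,[x,y,z])[0]
cur=plan([(A(-18.5,-102.2,140),q1),(A(-18.5,-102.2,42),q1)],mx=.04)
q2=downR(w)
plan([(A(-18.5,-102.2,81.5),q1),(A(-20,-62,81.5),q2),(A(-20,-10,81.5),q2),(A(-20,75,81.5),q2)],cur=cur,mx=.02)
```

```text
turtle nose [  12.  -182.2]
7
T [[0.27, 0.05, 0.6], [0.28, 0.05, 0.6], [0.27, 0.04, 0.59], [0.27, 0.05, 0.6], [0.0, 0.0, 0.65], [0.0, 0.0, 0.65], [0.0, 0.0, 0.66]]
W [[0.0, 0.01, 0.09], [0.0, 0.01, 0.09], [0.0, 0.01, 0.08], [0.0, 0.01, 0.09], [0.0, 0.0, 0.0], [0.0, 0.0, 0.0], [0.0, 0.0, 0.0]]
13
T [[0.0, 0.0, -0.4], [0.0, 0.0, -0.39], [0.02, 0.27, 0.0], [0.02, 0.26, 0.0], [0.01, 0.27, 0.0], [0.0, 0.35, 0.0], [0.0, 0.34, 0.0], [0.0, 0.35, 0.0], [0.0, 0.34, 0.0], [0.0, 0.34, 0.0], [0.0, 0.34, 0.0], [0.0, 0.34, 0.0], [0.0, 0.34, 0.0]]
W [[0.0, 0.0, 0.0], [0.0, 0.0, 0.0], [0.0, 0.0, -0.11], [0.0, 0.0, -0.1], [0.0, 0.0, -0.11], [0.0, 0.0, 0.0], [0.0, 0.0, 0.0], [0.0, 0.0, 0.0], [0.0, 0.0, 0.0], [0.0, 0.0, 0.0], [0.0, 0.0, 0.0], [0.0, 0.0, 0.0], [0.0, 0.0, 0.0]]
```

Call:
{"op": "apply_moves", "data": {"fingers": [0.6,0.6,0.6,0.6,0.6,0.6,0.6,0,0,0,0,0], "travel": [[0.27,0.05,0.6],[0.28,0.05,0.6],[0.27,0.04,0.6],[0.27,0.05,0.6],[0,0,0.65],[0,0,0.65],[0,0,0.65],[0,0,0],[0,0,0],[0,0,0],[0,0,0],[0,0,0]], "rotation": [[0,0.01,0.09],[0,0.01,0.09],[0,0.01,0.08],[0,0.01,0.09],[0,0,0],[0,0,0],[0,0,0],[0,0,0],[0,0,0],[0,0,0],[0,0,0],[0,0,0]], "newtons": 60}}

```text
time: 12.45
tool_pos: [0.6073, 0.0977, 0.0429]
tcp_rot: [-3.136, -0.182, -0.004]
wrist_force: [0.6, -0.1, -1.7]
width: 0.248
grip_force: 60.1
```

Call:
{"op": "apply_moves", "data": {"fingers": [0,0,0,0,0,0], "travel": [[0,0,-0.2],[0,0,-0.3],[0,0,-0.3],[0.02,0.2,0],[0.02,0.2,0],[0.01,0.2,0]], "rotation": [[0,0,0],[0,0,0],[0,0,0],[0,0,-0.11],[0,0,-0.1],[0,0,-0.11]]}}

```text
time: 13.05
tool_pos: [0.6122, 0.067, 0.081]
tcp_rot: [3.132, 0.235, -0.001]
wrist_force: [-0.4, -0.6, -1.8]
width: 0.246
grip_force: 60.2
```

Run:
```python
from workcell import *
from wf import *
s=read_state();c=np.load("cl.npy");print(s["time"],inc(c,s["tool_pos"]),s["tool_pos"][2],s["width"],s["grip_force"],np.round(s["wrist_force"],1))
r=read_camera("scene");a=r["image"][225:325,250:390,::-1];cv2.imwrite("pics/s7.png",cv2.resize(a,(800,571),interpolation=cv2.INTER_CUBIC))
```

```text
13.05 [-20.9 -69.8] 0.08098757627613676 0.24627008073503556 60.20575404167175 [-0.4 -0.6 -1.8]
```

View pics/s7.png

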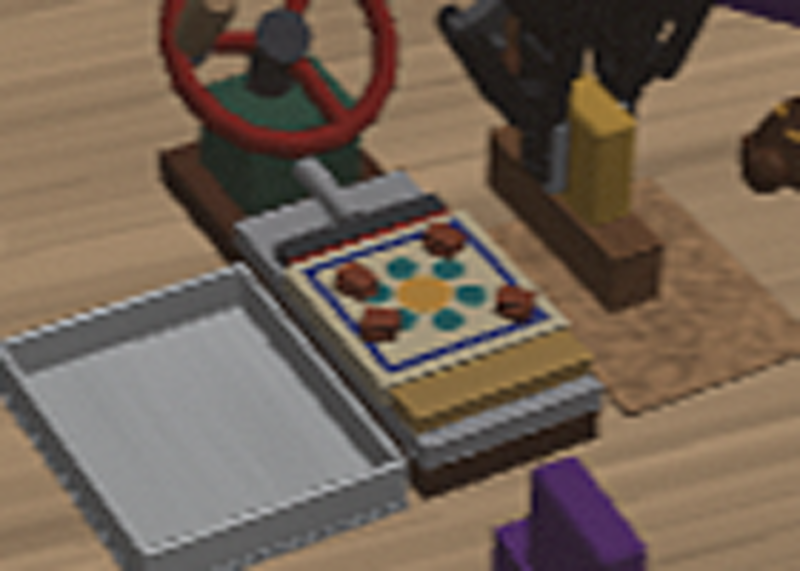

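Call:
{"op": "apply_moves", "data": {"fingers": [0,0,0,0,0,0,0,0,0,0,0,0], "travel": [[0,0,-0.03],[0,0.2,0],[0,0.2,0],[0,0.3,0],[0,0.3,0],[0,0.5,0],[0,0.7,0],[0,0.7,0],[0,0.2,0],[0,0,0],[0,0,0],[0,0,0]], "rotation": [[0,0,0],[0,0,0],[0,0,0],[0,0,0],[0,0,0],[0,0,0],[0,0,0],[0,0,0],[0,0,0],[0,0,0],[0,0,0],[0,0,0]]}}

```text
time: 14.3
tool_pos: [0.635, -0.0842, 0.0825]
tcp_rot: [-3.132, -0.235, 0.001]
wrist_force: [-0.8, 0.9, -1.9]
width: 0.249
grip_force: 60.1
```

Run:
```python
from workcell import *
from wf import *
s=read_state();c=np.load("cl.npy");print(s["time"],inc(c,s["tool_pos"]),s["tool_pos"][2],s["width"],s["grip_force"],np.round(s["wrist_force"],1))
r=read_camera("scene");a=r["image"][225:335,230:370,::-1];cv2.imwrite("pics/s8.png",cv2.resize(a,(763,600),interpolation=cv2.INTER_CUBIC))
r=read_camera("top")
for n in("chip0",):
  for cm in("scene","top"):
    print(cm,[(round(float(d["p"]),2),np.round(d["location"]).tolist(),inc(c,ray(cm,d["location"],.006)).tolist()) for d in tip_of(cm,n)])
```

```text
14.3 [-20.6  83.1] 0.08246785108005908 0.2489447494680616 60.05578279495239 [-0.8  0.9 -1.9]
scene [(0.61, [304.0, 304.0], [-53.3, 73.8]), (0.59, [284.0, 295.0], [-0.8, 102.2]), (0.59, [293.0, 298.0], [-21.4, 86.4]), (0.36, [293.0, 300.0], [-30.0, 91.3])]
top []
```

View pics/s8.png

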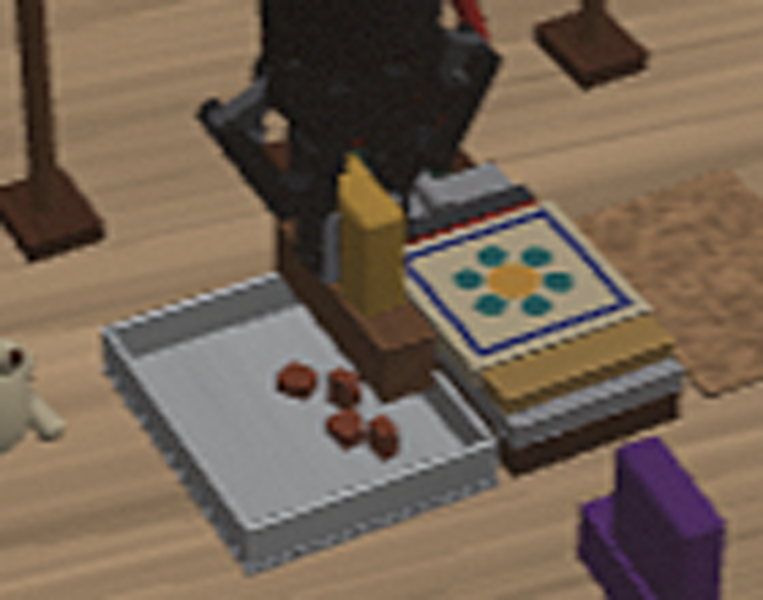

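Run:
```python
from wf import *
c=np.load("cl.npy");w=c[2];q=downR(w);A=lambda x,y,z:pose(*c,[x,y,z])[0]
cur=plan([(A(-20.6,83,102),q),(A(-19.5,-104.5,102),q),(A(-19.5,-104.5,50),q),(A(-19.5,-104.5,43.2),q)],mx=.03)
```

```text
11
T [[-0.01, 0.0, -0.39], [0.0, -0.54, 0.0], [0.0, -0.54, 0.0], [0.0, -0.53, 0.0], [0.0, -0.54, 0.0], [-0.01, -0.53, 0.0], [0.0, -0.54, 0.0], [-0.01, -0.53, 0.0], [0.0, 0.0, 0.52], [0.0, 0.0, 0.52], [0.0, 0.0, 0.14]]
W [[0.0, 0.0, 0.0], [0.0, 0.0, 0.0], [0.0, 0.0, 0.0], [0.0, 0.0, 0.0], [0.0, 0.0, 0.0], [0.0, 0.0, 0.0], [0.0, 0.0, 0.0], [0.0, 0.0, 0.0], [0.0, 0.0, 0.0], [0.0, 0.0, 0.0], [0.0, 0.0, 0.0]]
```

Call:
{"op": "apply_moves", "data": {"fingers": [0,0,0,0,0,0,0,0,0,0,0,0], "travel": [[0,0,-0.4],[0,-0.54,0],[0,-0.54,0],[0,-0.53,0],[0,-0.54,0],[-0.01,-0.53,0],[0,-0.54,0],[-0.01,-0.53,0],[0,0,0.4],[0,0,0.4],[0,0,0.2],[0,0,0.1]], "rotation": [[0,0,0],[0,0,0],[0,0,0],[0,0,0],[0,0,0],[0,0,0],[0,0,0],[0,0,0],[0,0,0],[0,0,0],[0,0,0],[0,0,0]]}}

```text
time: 15.7
tool_pos: [0.6053, 0.1004, 0.0463]
tcp_rot: [3.133, 0.235, -0.004]
wrist_force: [-0.2, -0.0, -1.8]
width: 0.25
grip_force: 60.3
```

Call:
{"op": "apply_moves", "data": {"fingers": [0,0], "travel": [[0,0,0.06],[0,0,0]], "rotation": [[0,0,0],[0,0,0]]}}

```text
time: 15.9
tool_pos: [0.6068, 0.1, 0.0448]
tcp_rot: [3.133, 0.234, 0.001]
wrist_force: [0.5, -0.9, -1.6]
width: 0.251
grip_force: 60.3
```

Call:
{"op": "apply_moves", "data": {"fingers": [0,0], "travel": [[0,0,0.03],[0,0,0]], "rotation": [[0,0,0],[0,0,0]]}}

```text
time: 16.1
tool_pos: [0.6071, 0.1, 0.0438]
tcp_rot: [3.133, 0.234, 0.002]
wrist_force: [0.2, -0.5, -2.2]
width: 0.249
grip_force: 60.3
```

Call:
{"op": "apply_moves", "data": {"fingers": [0.6,0.6,0.6,0.6,0.6,0.6,0.6,0.6,0.6,0.6], "travel": [[0,0,0],[0,0,0],[0,0,0],[0,0,0],[0,0,-0.3],[0,0,-0.6],[0,0,-0.8],[0,0,-0.8],[-0.4,0,-0.8],[-0.6,0,-0.8]], "rotation": [[0,0,0],[0,0,0],[0,0,0],[0,0,0],[0,0,0],[0,0,0],[0,0,0],[0,0,0],[0,0,0],[0,0,0]]}}

```text
time: 17.1
tool_pos: [0.5576, 0.0928, 0.2512]
tcp_rot: [-3.133, -0.234, -0.004]
wrist_force: [0.6, 0.8, 1.1]
width: 0.605
grip_force: 0.0
```

Run:
```python
from workcell import *
from wf import *
c=np.load("cl.npy");s=read_state();print(s["time"],np.round(s["tool_pos"],3),np.round(s["wrist_force"],1))
r=read_camera("wrist");np.savez("w9.npz",**r);img=addw("w9.npz")
h=cv2.cvtColor(img,cv2.COLOR_RGB2HSV).astype(int);X,Y=np.meshgrid(range(640),range(480))
m=(h[...,0]>18)&(h[...,0]<32)&(h[...,1]>150)&(h[...,2]>90)
n,l,st,ce=cv2.connectedComponentsWithStats(m.astype(np.uint8))
for i in range(1,n):
    if st[i,4]>600:b=cv2.boxPoints(cv2.minAreaRect(np.argwhere(l==i)[:,::-1].astype(np.float32)));print("yellow",st[i],[inc(c,ray("wrist",p,.084)).tolist() for p in b])
m=(h[...,0]<12)&(h[...,1]>100)&(h[...,2]>70)
n,l,st,ce=cv2.connectedComponentsWithStats(m.astype(np.uint8))
for i in range(1,n):
    if 100<st[i,4]<900:print("chip?",st[i,4],ce[i].round(),inc(c,ray("wrist",ce[i],.008)))
for nm in("scraper","mat","tray"):print(nm,[(round(float(d["p"]),2),np.round(d["location"]).tolist(),inc(c,ray("wrist",d["location"],.004)).tolist()) for d in tip_of("wrist",nm)][:2])
```

```text
17.1 [0.558 0.093 0.251] [0.6 0.8 1.1]
yellow [ 309  128   25   71 1730] [[10.7, -113.3], [-48.7, -112.5], [-48.6, -92.4], [10.7, -91.9]]
chip? 301 [511. 131.] [-44.7  96.2]
chip? 139 [512. 175.] [  1.7 105.1]
chip? 132 [231. 190.] [  16.7 -201.5]
chip? 224 [422. 210.] [40.1  9.9]
chip? 744 [285. 310.] [ 166.4 -148.2]
chip? 839 [528. 310.] [167.2 151.9]
chip? 218 [456. 317.] [175.8  65.1]
chip? 616 [469. 346.] [219.4  86.3]
scraper [(0.84, [178.0, 296.0], [148.9, -279.0]), (0.83, [322.0, 156.0], [-19.4, -101.1])]
mat [(0.95, [322.0, 155.0], [-19.5, -101.8])]
tray [(0.98, [518.0, 154.0], [-20.4, 110.0]), (0.69, [474.0, 456.0], [409.7, 120.2])]
```

```bash
python3 -c "
from workcell import *
print(finish_job())"
```

```text
the job is handed in; nothing more can be done
None
```

I clamped the tile with about 4 mm of spring compression (roughly 20 N, judged from the images). I swept all four chips into the catch tray, set the scraper back on its mat, and handed the job in at about 17 s; no verdict came back.

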